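# Load the probe frame and draw out its sprung pointer

### The arm

A 7-joint arm with a two-finger parallel gripper is mounted at the origin on the work surface. World frame = base frame: x ahead of the robot, y to its left, z up, the work surface at z = 0. Lengths are in m, angles in rad, forces in N, time in s.
With the tool pointing down it reaches from about 0.35 to 0.9 m from the base axis. Payload 19.9 kg.
Tool frame: the origin (TCP) lies between the finger pads; the fingertips stand 19 mm ahead of it and the grasp point (between the pads) is the TCP; z points along the fingers, y is the line along which they close (so a half turn about z gives the same grasp; the last joint's range is limited). The gripper opens to 94 mm and grips with 3 to 60 N. Pads are 16 mm wide; open, the fingers measure 119 mm over their backs; the gripper's body (75 mm by 177 mm) begins 78 mm behind the grasp point.
Start: joints at [1.115, 0.417, -0.01, 1.614, 0.005, 1.111, -0.053], TCP at [0.252, -0.572, 0.224] pointing down, gripper open.
Joint ranges: [-2.81, 2.81], [-0.39, 2.02], [-1.27, 1.25], [0.06, 2.57], [-1.19, 4.33], [0.19, 2], [-2.82, 2.82]. Speed limits (rad/s): [1.89, 1.89, 2.39, 2.39, 3.01, 3.01, 3.01].

### API

Orientations are given as a unit quaternion [w, x, y, z].
In Python, from cell import status, imaging, close_job gives the robot as it stands.
- The arm moves only by the tool arm_command, never from a script. Its argument "rows" is a list of rows, each a list of 4 numbers: the shift along the world's x, y, z normalised to -1 to 1, where 1 is 0.4 m, then the turn about the world's z normalised to -1 to 1, where 1 is 120 degrees. A call has 1 to 8 rows; each row is the pose to reach, as a shift and turn from the pose commanded when the call began; what a row does not reach only later rows make up. A row lasts 1/8 s, in which the tool goes at most 62.5 mm and 10.7 degrees, less where a joint would pass 70% of its speed; a pose out of reach is approached as far as the arm can. A call with a number of a shift or a turn outside -1 to 1 is refused whole. A call with a gripper value outside its range is refused whole. "gripper" is the gripper command: -1 is shut, 1 is fully open, values between are in proportion, set as the call begins (left out, the last holds). The fingers move at their own pace and stop on an object; "newtons" is the grip in N (left out, the last holds). Time passes only in rows, so rows that repeat a pose let the fingers close. It gives the time, the measured TCP pose, the force, the opening and the grip force at its end, in the units of the state.
- status.state(): the state, without advancing time (a new reading comes with each control period).
- imaging.capture(name): name is "scene" or "top" or "wrist"; returns the picture (420x560x3 uint8, red, green, blue); there is no depth.
- imaging.camera_info(name): a dict with "fx", "fy", "cx", "cy" (pixels), "view" (4x4, takes a point from world to camera coordinates). Camera axes: x right, y up, looking along -z (the intrinsics and any distortion apply to the point x, -y, -z); pixel columns grow to the right and rows downward; lengths in m; the calibration is good to about 2 mm. The wrist camera is an equidistant fisheye: a pixel r from the principal point sees the ray r / f radians off the axis. A picture is of the moment at which its call begins: read the wrist's pose just before it. camera_info takes no time and is no camera call; for the wrist camera it gives the pose at the moment of the call.
- close_job(): hands the job in; it is judged then, once.
The state is a dict: "t": time; "joint_pos": joint angles; "joint_vel": joint speeds; "effort": joint torques, N m; "tool_pos": TCP position; "eef_rot": TCP orientation; "wrist_force": force on the tool from outside, world axes, zero at the start; "wrist_torque": the same for the moment, N m; "width": opening from 0.0 (shut) to 1.0 (fully open); "finger_force": force on a finger pad.
Only numpy, scipy, OpenCV 4.12 (cv2) and the standard library are available. Lean on these libraries where they do the work, as an engineer would, in place of code of your own. Each camera call takes 0.05 s, during which the arm holds its last target. There are 200 camera calls.

### The job

Place the green circuit board that carries the tall finned heat sink flat on the two raised rails of the probe frame, inside the corner stops, setting it down rather than dropping it, and let go of it. Then take the upright black grip of the spring-loaded telescoping pointer, pull the rod out of its sleeve until the index arm is level with the steel fin on the scale bar, and keep it there against the spring: finish while still holding it steady at the mark. Leave the other things on the bench where they are.

Things in the scene. Friction and masses are not known exactly. Their poses are not given: they have to be found in the camera images.
- board: loose green circuit board, 80 (x) x 120 (y) x 6 mm, 0.14 to 0.28 kg, flat on the bench at the start, with an upright finned heat sink in its exact middle. Its other parts stay below 16 mm above the underside. Origin: centre of the underside, z up. It may be placed either way round (half a turn).
- sink (a point): centre of the top of the board's aluminium heat sink, 40 mm above the board's underside; the sink is 28 mm along x (pinch it here), 50 mm along y, 34 mm tall above the board
- frame: fixed aluminium probe frame, 270 x 210 mm. Origin on the bench under the middle of the board's nest, z up. It carries two rails, the pointer's sleeve and, at y = -128 mm, a scale bar along x, top 68 mm above the bench.
- seat (a point): where the board's origin belongs: midway between the two rails, at their tops, 50 mm above the bench, axes as the frame. The rails run along x at y = -56 and +56 mm, 96 mm long; the board's 120 mm side lies across them, along y. Black corner stops rise 6 mm above the rails around a nest of 88 (x) x 128 (y) mm: 4 mm play on each side of the board.
- sleeve (a point): middle of the fixed steel sleeve from which the pointer slides; it lies along the frame's x, 120 mm long, outer radius 11.5 mm, axis 85 mm above the bench; axes as the frame
- pointer: spring-loaded telescoping steel rod, 12 mm thick, pulled out of the sleeve in the frame's -x direction, up to 100 mm. Origin: on its axis, 85 mm above the bench, in the middle of the grip; axes as the frame; at home at x = +62, y = -100 mm in the frame. The spring pulls it home with 3 N there, plus 1 N per 10 mm (7 to 12 N at the mark); let go, it snaps back.
- grip (a point): centre of the top of the pointer's upright black grip at the rod's free end: 16 x 16 mm, from 75 to 155 mm above the bench, this point at 155 mm, straight above the pointer's origin; pinch its upper 50 mm from above
- needle (a point): bent-down tip of the 5 mm needle that reaches from the grip 47 mm to +y at rod height, over the board once pulled; 76 mm above the bench. Opposite it a 4 mm wide index arm reaches 17 mm from the rod's axis to -y, towards the scale bar.
- mark: the length mark: a small black rider fixed on the scale bar, with an upright steel fin 4 mm thick along x, top 91 mm above the bench. Origin 64 mm above the bench under the fin's middle, axes as the frame, 45 to 80 mm from the pointer's home along -x. The pointer is at the mark when both origins have the same x along the frame (index arm level with the fin).
- case: bystander: closed aluminium control-unit case, 107 x 80 x 28 mm; origin under its centre
- spare_sink: bystander: a loose finned aluminium heat sink without a board, 28 x 50 x 34 mm; origin under its centre
- spool: bystander: grey plastic spool standing on its flange, 56 mm across, 38 mm high; origin under its centre
- driver: bystander: screwdriver with black handle, 150 mm long, lying down; origin underneath it
- tin: bystander: low round steel tin, 56 mm across, 35 mm high; origin under its centre
- flux: bystander: small white bottle, 38 mm across, 85 mm high; origin under its centre
- brush: bystander: small brush with wooden handle, 140 mm long, lying down; origin underneath it
Not all that is in view belongs to the job. What is shaped like the board but purple is not meant.

How it is judged:
By the outcome, as a careful person would: the job done as asked, in the order asked, and still so for the second after the job is handed in, while the arm keeps its last pose, push and grip.
It also fails if it takes over 48 s, if anything falls off the work surface, if the arm or the gripper's body presses on something with over 40 N, if the wrist force passes 120 N, or if a joint passes its speed limit or range.

## Working session

There is one attempt and no reset: what is moved stays moved. The work goes in short steps, Python scripts to look and compute and a tool call to move; the robot and the scene stay as the last step left them, time stands still between calls to the robot, and variables do not carry over. Pictures are saved under pics/ and viewed, at most 10 in all, crops included, and the job is handed in when it is done.

Besides the shell and the picture viewer there is one more tool, called after "Emit:" as name([rows], argument=value, ...), one row to a line, values as JSON. arm_command: Moves the arm, as the interface text tells. Scaled input: -1 to 1 covers 0.4 m each way for a shift and 120 degrees each way for a turn. Its arguments: {"type":"object","properties":{"rows":{"type":"array"},"gripper":{"type":"number"},"newtons":{"type":"number"}},"required":["rows"]}

```bash
mkdir -p pics
cat > h.py <<'E'
import numpy as np,cv2
from cell import status,imaging,close_job
def snap(n,f):
    i=imaging.camera_info(n); im=imaging.capture(n); cv2.imwrite(f'pics/{f}.png',im[:,:,::-1]); np.save(f'pics/{f}.npy',{k:np.array(v) for k,v in i.items() if not isinstance(v,str)},allow_pickle=True); return im,i
def load(f): return np.load(f'pics/{f}.npy',allow_pickle=True).item()
def ray(i,u,v,fish=False):
    V=np.array(i['view']);R=V[:3,:3];o=-R.T@V[:3,3]
    a=(u-i['cx'])/i['fx'];b=(v-i['cy'])/i['fy']
    if fish:
        r=np.hypot(a,b); s=np.sin(r)/r if r>1e-9 else 1; d=np.array([a*s,-b*s,-np.cos(r)])
    else: d=np.array([a,-b,-1])
    return o,R.T@d
def at(i,u,v,z,fish=False):
    o,d=ray(i,u,v,fish); return o+d*(z-o[2])/d[2]
def proj(i,p,fish=False):
    V=np.array(i['view']);c=V[:3,:3]@np.array(p)+V[:3,3];x,y,z=c[0],-c[1],-c[2]
    if fish:
        rr=np.hypot(x,y);t=np.arctan2(rr,z);x,y=x/rr*t,y/rr*t
    else: x,y=x/z,y/z
    return np.array([i['cx']+i['fx']*x,i['cy']+i['fy']*y])
E
python3 - <<'E'
from h import *
for n in('scene','top'):
    im,i=snap(n,n+'0'); print(n,i)
print(status.state())
E
```

```text
scene {'fx': 449.5210179002893, 'fy': 449.5210179002893, 'cx': 285.5287491172466, 'cy': 208.53251630523602, 'view': array([[ 0.83169365,  0.55515526,  0.00939706, -0.44857173],
       [-0.43247965,  0.63711041,  0.63800602,  0.15059419],
       [ 0.34820543, -0.5346896 ,  0.76997403, -1.59495796],
       [ 0.        ,  0.        ,  0.        ,  1.        ]])}
top {'fx': 529.4969068687593, 'fy': 529.4969068687593, 'cx': 284.42060546049544, 'cy': 209.68018688439994, 'view': array([[ 1.33699994e-02, -9.99900305e-01,  4.54122070e-03,
         2.39221726e-02],
       [ 9.74580950e-01,  1.40469406e-02,  2.23594846e-01,
        -5.52420682e-01],
       [-2.23636345e-01,  1.43632423e-03,  9.74671597e-01,
        -1.43668091e+00],
       [ 0.00000000e+00,  0.00000000e+00,  0.00000000e+00,
         1.00000000e+00]])}
{'t': 0.1, 'joint_pos': array([ 1.114475  ,  0.41790383, -0.01029643,  1.61408358,  0.00472313,
        1.11070146, -0.05303345]), 'joint_vel': array([ 0.00153084, -0.00326283,  0.00073445, -0.00178891, -0.00120781,
       -0.00010747, -0.00035693]), 'effort': array([ 1.15444520e-03, -8.52572179e+01,  6.39260653e-01, -4.26698112e+01,
       -4.90515574e-02,  1.63971487e-02,  4.71203202e-05]), 'tool_pos': array([ 0.25175078, -0.57172127,  0.22390717]), 'eef_rot': array([-5.11465985e-04,  9.78569462e-01,  2.05916293e-01, -1.62699992e-04]), 'wrist_force': array([ 0.78115867,  0.61741956, -0.28862258]), 'wrist_torque': array([-0.00174406,  0.01689504,  0.03902213]), 'finger_force': 0.0, 'width': 1.0025790054804897}
```

View pics/top0.png

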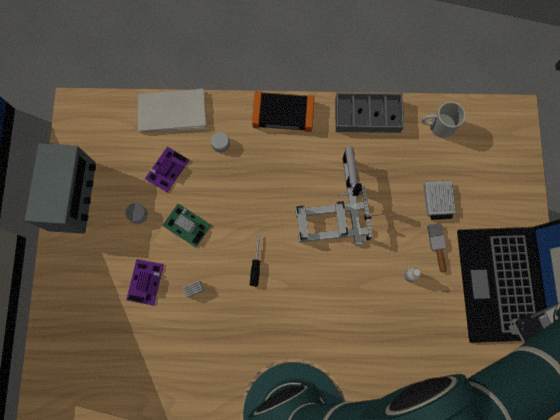

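View pics/scene0.png

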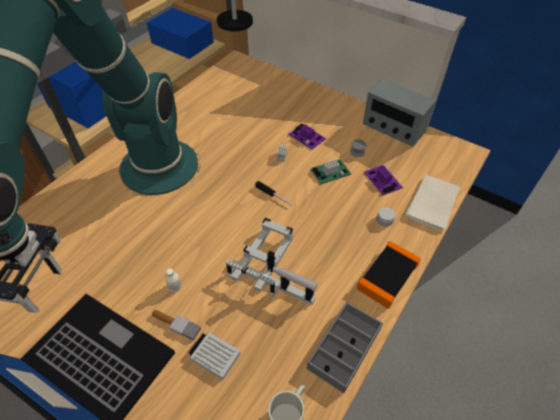

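The top view shows one green board with a sink at (187,225). Look-alikes are the purple boards at (167,169) and (145,282) and the spare sink at (194,290). The frame is near (340,215), with the sleeve and pointer at its right side. I choose the green board and check it in a close crop.

Run:
```python
import cv2,numpy as np
a=cv2.imread('pics/top0.png')
b=cv2.resize(a[195:257,155:220],None,fx=5,fy=5,interpolation=cv2.INTER_CUBIC)
f=cv2.resize(a[140:257,285:390],None,fx=4.5,fy=4.5,interpolation=cv2.INTER_CUBIC)
o=np.zeros((max(b.shape[0],f.shape[0]),b.shape[1]+f.shape[1],3),np.uint8)
o[:b.shape[0],:b.shape[1]]=b;o[:f.shape[0],b.shape[1]:]=f
print(o.shape,b.shape);cv2.imwrite('pics/c1.png',o)
```

```text
(526, 797, 3) (310, 325, 3)
```

View pics/c1.png

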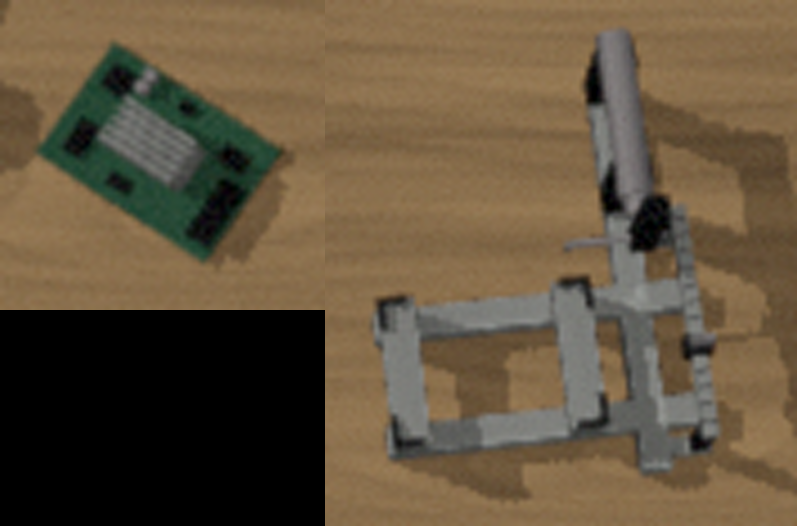

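The crop confirms the board: green, with the finned sink in the middle. Board corners in the crop are (112,42), (285,152), (210,262) and (40,152). The rail ends are visible, the grip top is near (653,212), and the mark rider is at (698,343).

Run:
```python
from h import *
i=load('top0')
B=[(112,42),(285,152),(210,262),(40,152)]
P=np.array([at(i,155+u/5-.4,195+v/5-.4,.006) for u,v in B]);print('board',P.round(3),P.mean(0),np.linalg.norm(np.roll(P,-1,0)-P,axis=1))
l=P[1]-P[0]+P[2]-P[3];print('long deg',np.degrees(np.arctan2(l[1],l[0])))
S=[(130,95),(207,147),(183,190),(97,135)]
P=np.array([at(i,155+u/5-.4,195+v/5-.4,.04) for u,v in S]);print('sink',P.mean(0))
f=lambda u,v,z:at(i,285+(u-325)/4.5-.4,140+v/4.5-.4,z)
A=[f(395,300,.053),f(573,283,.053),f(587,424,.053),f(411,441,.053)]
print(np.round(A,3),np.mean(A,0));x=A[0]+A[1]-A[2]-A[3];print('frame yaw',np.degrees(np.arctan2(x[1],x[0])))
y=A[0]-A[1]+A[3]-A[2];print('yaw from y',np.degrees(np.arctan2(-y[0],y[1])),np.linalg.norm(y)/2)
print('grip',f(653,208,.155),'mark',f(698,335,.091))
```

```text
board [[0.581 0.348 0.006]
 [0.516 0.243 0.006]
 [0.451 0.284 0.006]
 [0.514 0.386 0.006]] [0.51532799 0.31551845 0.006     ] [0.12309114 0.07693984 0.12043645 0.07674657]
long deg -121.69989901874303
sink [0.51429979 0.31371167 0.04      ]
[[ 0.565 -0.013  0.053]
 [ 0.578 -0.126  0.053]
 [ 0.487 -0.134  0.053]
 [ 0.474 -0.024  0.053]] [ 0.52587277 -0.07435353  0.053     ]
frame yaw 5.821726713680869
yaw from y 6.412695072458217 0.11238864122459583
grip [ 0.59926602 -0.16331244  0.155     ] mark [ 0.53640003 -0.19885089  0.091     ]
```

Emit:
arm_command([
  [0.06, 0.12, 0.05, 0.02],
  [0.12, 0.25, 0.1, 0.05],
  [0.19, 0.38, 0.15, 0.08],
  [0.25, 0.5, 0.2, 0.1],
  [0.31, 0.63, 0.2, 0.13],
  [0.38, 0.75, 0.2, 0.16],
  [0.44, 0.88, 0.2, 0.18],
  [0.5, 1, 0.2, 0.2],
], gripper=0.2)

```text
t: 1.1
tool_pos: [0.4523, -0.17, 0.3044]
eef_rot: [0.0, 0.914, 0.406, -0.0]
wrist_force: [0.5, -0.1, 0.8]
width: 0.597
finger_force: 0.0
```

Emit:
arm_command([
  [0.02, 0.12, 0, 0.01],
  [0.04, 0.25, 0, 0.02],
  [0.06, 0.38, 0, 0.04],
  [0.08, 0.5, 0, 0.05],
  [0.1, 0.63, 0, 0.06],
  [0.12, 0.75, 0, 0.07],
  [0.14, 0.88, -0.1, 0.08],
  [0.16, 1, -0.2, 0.0875],
])

```text
t: 2.1
tool_pos: [0.5156, 0.2264, 0.2261]
eef_rot: [0.0, 0.873, 0.487, 0.0]
wrist_force: [1.8, -1.4, -0.0]
width: 0.597
finger_force: 0.0
```

Emit:
arm_command([
  [0, 0.1, -0.1, 0],
  [0, 0.2, -0.2, 0],
  [0, 0.22, -0.25, 0],
  [0, 0.22, -0.25, 0],
])

```text
t: 2.6
tool_pos: [0.5147, 0.3126, 0.1258]
eef_rot: [-0.0, 0.873, 0.487, -0.001]
wrist_force: [0.2, 0.1, 0.2]
width: 0.601
finger_force: 0.0
```

Run:
```python
from h import *
s=status.state();im,i=snap('wrist','w1');print(s['t'],s['tool_pos'],s['eef_rot'],s['width'],s['joint_pos'].round(2));print(i)
```

```text
2.6 [0.51468107 0.3125753  0.12578887] [-9.80053639e-05  8.73323894e-01  4.87138251e-01 -1.30041498e-03] 0.6007424532342467 [-0.14  0.56 -0.61  1.74  0.38  0.96 -1.45]
{'fx': 325.19226210127806, 'fy': 325.19226210127806, 'cx': 269.86205724147715, 'cy': 212.3717547762949, 'view': array([[ 0.85045292, -0.52604982, -0.00118619, -0.27382177],
       [ 0.50357943,  0.81477342, -0.28731868, -0.51179236],
       [ 0.15211042,  0.24375367,  0.95783431, -0.4516461 ],
       [ 0.        ,  0.        ,  0.        ,  1.        ]])}
```

View pics/w1.png

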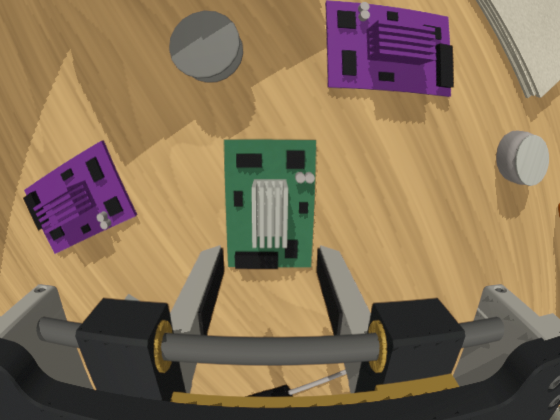

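The wrist view shows the board square to the gripper. Its corners are (224,140), (316,139), (314,269) and (228,269), and the top of the sink runs from (252,182) to (288,247).

Run:
```python
from h import *
i=load('w1')
P=np.array([at(i,u,v,.006,True) for u,v in [(224,140),(316,139),(314,269),(228,269)]])
print(P.round(4),P.mean(0).round(4),np.linalg.norm(np.roll(P,-1,0)-P,axis=1).round(4))
x=P[1]-P[0]+P[2]-P[3];y=P[0]-P[3]+P[1]-P[2];print(np.degrees(np.arctan2(x[1],x[0])),np.degrees(np.arctan2(-y[0],y[1])))
S=np.array([at(i,u,v,.04,True) for u,v in [(252,181),(288,181),(288,247),(253,247)]]);print(S.round(4),S.mean(0))
q=status.state()['eef_rot'];print('tool y',np.degrees(2*np.arctan2(q[2],q[1]))-90)
```

```text
[[0.5156 0.3879 0.006 ]
 [0.5833 0.3471 0.006 ]
 [0.5212 0.2413 0.006 ]
 [0.4508 0.2848 0.006 ]] [0.5177 0.3153 0.006 ] [0.079  0.1227 0.0827 0.1218]
-31.423457277174048 -31.271792319057642
[[0.5219 0.3492 0.04  ]
 [0.5454 0.3347 0.04  ]
 [0.5174 0.2877 0.04  ]
 [0.4931 0.3028 0.04  ]] [0.51946974 0.31860479 0.04      ]
tool y -31.760277078545258
```

Emit:
arm_command([
  [0.006, 0, -0.06, 0.002],
  [0.006, 0, -0.12, 0.002],
  [0.006, 0, -0.18, 0.002],
  [0.006, 0, -0.215, 0.002],
  [0.006, 0, -0.217, 0.002],
  [0.006, 0, -0.217, 0.002],
])

```text
t: 3.4
tool_pos: [0.5184, 0.313, 0.0413]
eef_rot: [0.0, 0.873, 0.488, 0.001]
wrist_force: [0.0, 0.2, -0.1]
width: 0.6
finger_force: 0.0
```

Emit:
arm_command([
  [0, 0, 0, 0],
  [0, 0, 0, 0],
  [0, 0, 0, 0],
  [0, 0, 0, 0],
  [0, 0, 0, 0],
], gripper=-1, newtons=25)

```text
t: 4.03
tool_pos: [0.5177, 0.3131, 0.0404]
eef_rot: [-0.0, 0.872, 0.489, 0.0]
wrist_force: [-2.8, -0.6, 5.9]
width: 0.289
finger_force: 25.0
```

Emit:
arm_command([
  [0, 0, 0.06, 0],
  [0, 0, 0.18, 0],
  [0, 0, 0.32, 0.02],
  [0, -0.04, 0.45, 0.06],
  [0.01, -0.12, 0.56, 0.1],
  [0.02, -0.24, 0.63, 0.14],
  [0.03, -0.37, 0.65, 0.18],
  [0.04, -0.5, 0.65, 0.22],
])

```text
t: 5.03
tool_pos: [0.5339, 0.111, 0.3007]
eef_rot: [0.0, 0.737, 0.676, 0.0]
wrist_force: [1.7, 0.1, -3.0]
width: 0.295
finger_force: 25.0
```

Emit:
arm_command([
  [0.01, -0.13, 0, 0.03],
  [0.02, -0.26, 0, 0.06],
  [0.03, -0.4, 0, 0.0925],
  [0.04, -0.54, 0, 0.0925],
  [0.04, -0.68, 0, 0.0925],
  [0.04, -0.8, 0, 0.0925],
  [0.04, -0.9, 0, 0.0925],
  [0.04, -0.95, 0, 0.0925],
])

```text
t: 6.02
tool_pos: [0.5491, -0.2694, 0.2996]
eef_rot: [-0.0, 0.67, 0.742, -0.0]
wrist_force: [0.2, 0.7, -1.7]
width: 0.299
finger_force: 25.0
```

Emit:
arm_command([
  [0, 0, 0, 0],
  [0, 0, 0, 0],
])

```text
t: 6.28
tool_pos: [0.5501, -0.2655, 0.3002]
eef_rot: [-0.0, 0.668, 0.744, 0.0]
wrist_force: [-0.3, 0.7, -2.0]
width: 0.297
finger_force: 25.0
```

Run:
```python
from h import *
s=status.state();im,i=snap('wrist','w2');print(s['t'],s['tool_pos'],s['eef_rot'],s['width'],s['joint_pos'].round(2),s['wrist_force'])
q=s['eef_rot'];print('tool y',np.degrees(2*np.arctan2(q[2],q[1]))-90)
```

```text
6.275 [ 0.55006512 -0.26552077  0.30024569] [-1.52079754e-04  6.68451944e-01  7.43755301e-01  1.64535465e-04] 0.29728238599262635 [ 0.85  0.39 -0.6   1.54  0.22  1.28  0.33] [-0.30170647  0.66706893 -1.99024961]
tool y 6.104602889053567
```

View pics/w2.png

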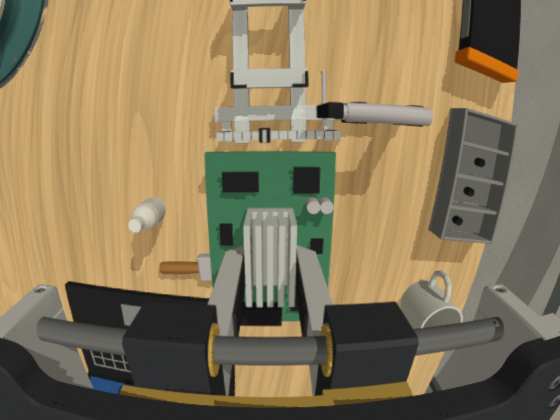

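The wrist view shows the board held square, with far corners (206,153) and (335,152). The near rail stops are at (232,80) and (306,80), the grip top at about (330,110) and the rider fin at (264,135). The far rail is cut off, so I move 60 mm in +y and look again.

Emit:
arm_command([
  [0, 0.08, 0, 0],
  [0, 0.15, 0, 0],
  [0, 0.15, 0, 0],
  [0, 0.15, 0, 0],
])

```text
t: 6.82
tool_pos: [0.5498, -0.2069, 0.3004]
eef_rot: [0.0, 0.669, 0.743, -0.0]
wrist_force: [0.3, -0.6, -2.2]
width: 0.294
finger_force: 25.0
```

Run:
```python
from h import *
s=status.state();im,i=snap('wrist','w3');print(s['t'],s['tool_pos'],s['width'])
a=cv2.imread('pics/w2.png')[60:150,205:345];b=cv2.imread('pics/w3.png')[0:150,205:345]
f=lambda x:cv2.resize(x,None,fx=4,fy=4,interpolation=cv2.INTER_CUBIC)[:600]
c=cv2.resize(a,None,fx=1.7,fy=1.7)
A=f(b);o=np.zeros((600,800,3),np.uint8);o[:A.shape[0],:560]=A;o[:c.shape[0],560:560+c.shape[1]]=c;cv2.imwrite('pics/c2.png',o)
```

```text
6.825 [ 0.549801   -0.20687742  0.30037539] 0.2943427994241761
```

View pics/c2.png

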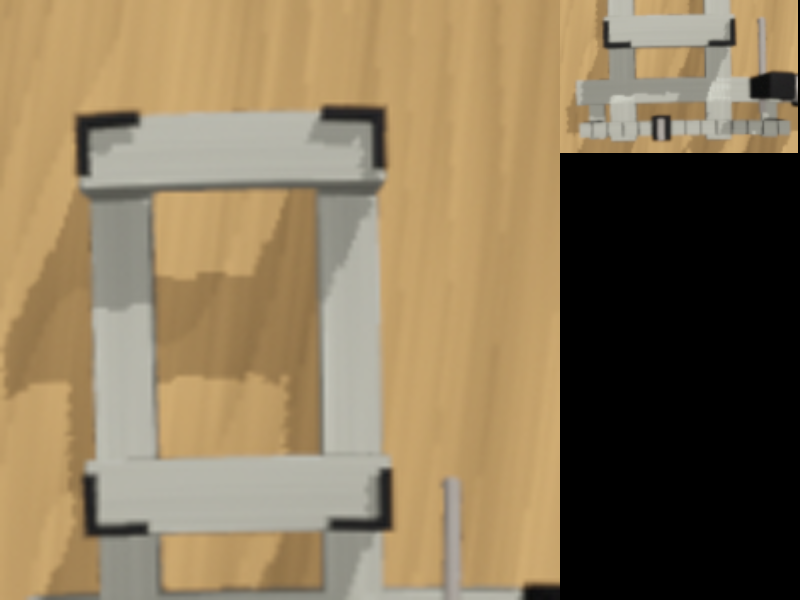

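The crop shows all four corner stops. The outer corners are at (77,117), (385,107), (391,528) and (86,534).

Run:
```python
from h import *
i=load('w3');j=load('w2')
for C in([(77,117),(385,107),(391,528),(86,534)],[(89,127),(374,120),(381,520),(96,523)]):
    P=np.array([at(i,205+u/4-.4,v/4-.4,.056,True) for u,v in C])
    x=P[1]-P[0]+P[2]-P[3];y=P[0]-P[3]+P[1]-P[2]
    print(P.mean(0).round(4),np.linalg.norm(np.roll(P,-1,0)-P,axis=1).round(4),np.degrees(np.arctan2(x[1],x[0])),np.degrees(np.arctan2(-y[0],y[1])))
# held board top plane in w2 (z=.3002-.0404+.006)
zb=.2658
L,R=at(j,206,153,zb,True),at(j,335,152,zb,True);d=R-L;print('board edge',np.linalg.norm(d),np.degrees(np.arctan2(d[1],d[0])))
n=np.array([-d[1],d[0],0])/np.linalg.norm(d);c=(L+R)/2-n*.06;print('board c - tcp',c-[.55006,-.26552,.3002])
c=np.array([.5259,-.0744]);print('mark',at(j,264.4,134.7,.091,True))
```

```text
[ 0.5281 -0.076   0.056 ] [0.0947 0.1343 0.0943 0.1334] 7.250324248685866 6.969872307910261
[ 0.5283 -0.0765  0.056 ] [0.0875 0.1274 0.088  0.1264] 6.73898832307202 6.95576751221715
board edge 0.07798536436085642 6.529108119519167
board c - tcp [ 0.00096196  0.0028161  -0.0344    ]
mark [ 0.53749442 -0.20230237  0.091     ]
```

Emit:
arm_command([
  [-0.02, 0.1, 0, 0.006],
  [-0.04, 0.22, 0, 0.006],
  [-0.055, 0.321, -0.06, 0.006],
  [-0.055, 0.321, -0.18, 0.006],
  [-0.055, 0.321, -0.3, 0.006],
  [-0.055, 0.321, -0.38, 0.006],
  [-0.055, 0.321, -0.42, 0.006],
  [-0.055, 0.321, -0.42, 0.006],
])

```text
t: 7.88
tool_pos: [0.5277, -0.0789, 0.132]
eef_rot: [-0.0, 0.665, 0.747, -0.0]
wrist_force: [-0.4, 0.1, -2.0]
width: 0.292
finger_force: 25.0
```

Emit:
arm_command([
  [0, 0, 0, 0],
  [0, 0, 0, 0],
  [0, 0, 0, 0],
])

```text
t: 8.25
tool_pos: [0.528, -0.0788, 0.1328]
eef_rot: [0.0, 0.664, 0.747, 0.0]
wrist_force: [-0.3, -0.1, -2.8]
width: 0.298
finger_force: 25.0
```

Run:
```python
from h import *
s=status.state();im,i=snap('wrist','w4');snap('top','t4');print(s['t'],s['tool_pos'],s['width'],s['wrist_force'])
q=s['eef_rot'];print('tool y',np.degrees(2*np.arctan2(q[2],q[1]))-90)
```

```text
8.25 [ 0.528043   -0.07884454  0.13283938] 0.29817022461346976 [-0.30631216 -0.09478416 -2.82779395]
tool y 6.7160121061326805
```

View pics/w4.png

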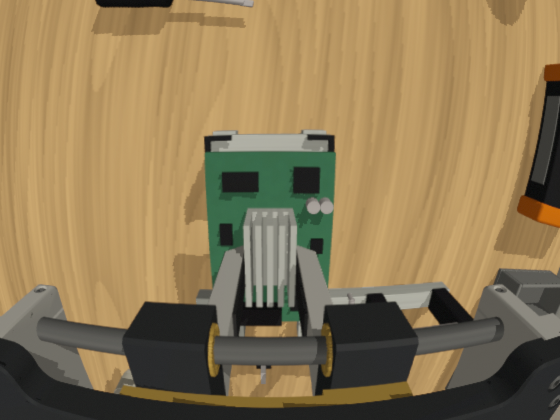

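The board sits just above the nest. The far stop outer corners are at (205,137) and (335,137), and the board edge runs from (206,153) to (335,152).

Run:
```python
from h import *
i=load('w4')
P=[at(i,205,137,.056,True),at(i,335,136.5,.056,True)];B=[at(i,206,153,.1328-.0344,True),at(i,335,152,.1328-.0344,True)]
for Q in(P,B):
    d=Q[1]-Q[0];print(np.linalg.norm(d),np.degrees(np.arctan2(d[1],d[0])),(Q[0]+Q[1])/2)
a=np.radians(6.95);n=np.array([-np.sin(a),np.cos(a)]);t=np.array([np.cos(a),np.sin(a)])
d=((P[0]+P[1])/2-(B[0]+B[1])/2)[:2];print('along x',d@t,'along y (want ~7.4)',d@n)
```

```text
0.09504279853193413 6.8993428000955195 [ 0.52043097 -0.00930673  0.056     ]
0.07795978791177142 7.134688260281412 [ 0.52154383 -0.01652149  0.0984    ]
along x -0.0002316752349652481 along y (want ~7.4) 0.007296400955540411
```

Emit:
arm_command([
  [0, 0, -0.03, 0],
  [0, 0, -0.06, 0],
  [0, 0, -0.08, 0],
  [0, 0, -0.09, 0],
  [0, 0, -0.095, 0],
  [0, 0, -0.1, 0],
  [0, 0, -0.103, 0],
  [0, 0, -0.103, 0],
])

```text
t: 9.35
tool_pos: [0.5278, -0.0787, 0.0911]
eef_rot: [0.0, 0.664, 0.747, -0.0]
wrist_force: [-0.8, -0.6, -1.6]
width: 0.295
finger_force: 25.0
```

Emit:
arm_command([
  [0, 0, -0.002, 0],
  [0, 0, -0.004, 0],
  [0, 0, -0.004, 0],
])

```text
t: 9.72
tool_pos: [0.5279, -0.0787, 0.0903]
eef_rot: [0.0, 0.664, 0.747, -0.0]
wrist_force: [-7.6, 1.2, 17.8]
width: 0.296
finger_force: 25.0
```

Emit:
arm_command([
  [0, 0, 0.001, 0],
  [0, 0, 0.001, 0],
])

```text
t: 9.98
tool_pos: [0.5279, -0.0787, 0.0904]
eef_rot: [0.0, 0.664, 0.747, -0.0]
wrist_force: [-3.9, -0.0, 8.7]
width: 0.298
finger_force: 25.0
```

Emit:
arm_command([
  [0, 0, 0, 0],
  [0, 0, 0, 0],
  [0, 0, 0, 0],
  [0, 0, 0.02, 0],
  [0, 0, 0.08, 0],
  [0, 0, 0.2, 0],
  [0, 0, 0.3, 0],
  [0, 0, 0.35, 0],
], gripper=0.2)

```text
t: 10.98
tool_pos: [0.5283, -0.0786, 0.2325]
eef_rot: [0.001, 0.664, 0.747, 0.001]
wrist_force: [-0.3, 0.6, -0.5]
width: 0.601
finger_force: 0.0
```

Emit:
arm_command([
  [0.03, -0.1, 0.02, 0],
  [0.06, -0.22, 0.02, 0],
  [0.09, -0.34, 0.02, 0],
  [0.11, -0.46, 0.02, 0],
  [0.118, -0.55, 0.02, 0],
  [0.118, -0.58, 0.02, 0],
  [0.118, -0.58, 0.02, 0],
  [0.118, -0.58, 0.02, 0],
])

```text
t: 11.98
tool_pos: [0.5752, -0.309, 0.2382]
eef_rot: [0.0, 0.664, 0.748, 0.0]
wrist_force: [-0.5, -0.1, 0.4]
width: 0.601
finger_force: 0.0
```

Run:
```python
from h import *
s=status.state();im,i=snap('wrist','w5');print(s['t'],s['tool_pos'],s['width'],s['wrist_force'])
q=s['eef_rot'];print('tool y',np.degrees(2*np.arctan2(q[2],q[1]))-90)
V=i['view'];print('cam',-V[:3,:3].T@V[:3,3])
```

```text
11.975 [ 0.57524588 -0.30904959  0.23818749] 0.600565801338181 [-0.45730085 -0.06521297  0.36557927]
tool y 6.827936632434131
cam [ 0.56587106 -0.22698218  0.39786963]
```

View pics/w5.png

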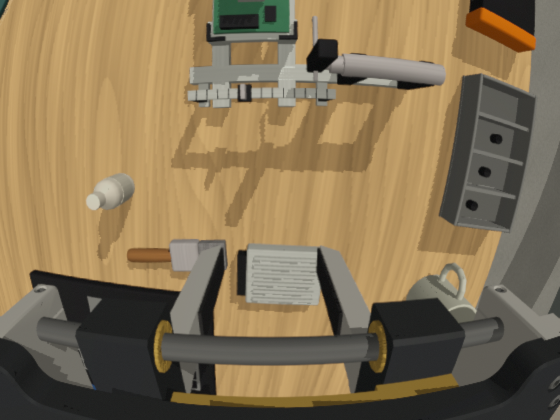

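The board sits in the nest at (252,20), with its near corners inside the stops. The grip is at (322,55), the fin at (245,92) and the index arm near (318,80). I zoom in.

Run:
```python
import cv2
a=cv2.imread('pics/w5.png')[0:115,185:350];cv2.imwrite('pics/c5.png',cv2.resize(a,None,fx=4.8,fy=4.8,interpolation=cv2.INTER_CUBIC))
```

```text
(no output)
```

View pics/c5.png

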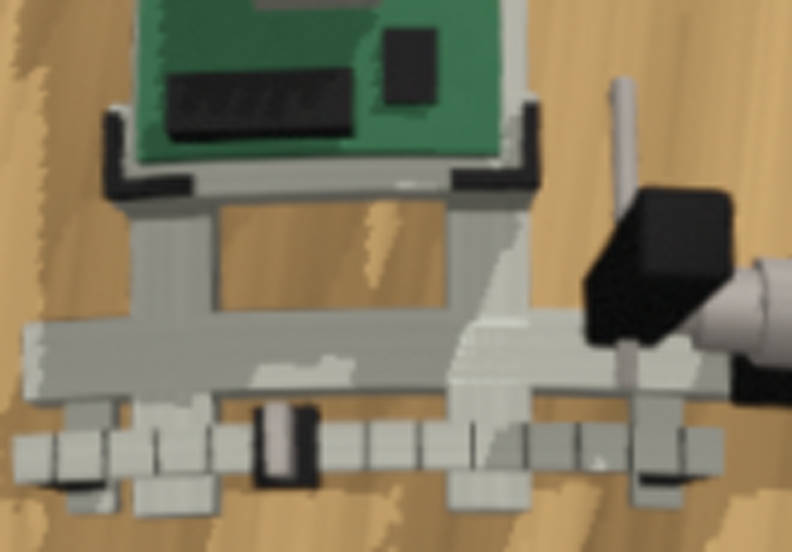

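Run:
```python
from h import *
i=load('w5');g=lambda u,v,z:at(i,185+u/4.8-.4,v/4.8-.4,z,True)[:2]
a=np.radians(6.95);t=np.array([np.cos(a),np.sin(a)]);n=np.array([-t[1],t[0]]);c=np.array([.5282,-.0763])
for k,p in dict(gripc=g(687,232,.155),tl=g(645,188,.155),tr=g(730,190,.155),br=g(733,275,.155),bl=g(640,275,.155),index=g(627,388,.085),fin=g(279,405,.091),finlow=g(279,475,.072),stopL=g(104,200,.056),stopR=g(540,188,.056),bL=g(139,162,.056),bR=g(500,157,.056)).items(): print(k,p.round(4),'frame',((p-c)@t).round(4),((p-c)@n).round(4))
```

```text
gripc [ 0.6019 -0.1675] frame 0.0621 -0.0995
tl [ 0.5946 -0.1614] frame 0.0556 -0.0925
tr [ 0.6079 -0.1593] frame 0.069 -0.0921
br [ 0.6099 -0.1732] frame 0.0693 -0.1061
bl [ 0.5954 -0.1758] frame 0.0547 -0.1069
index [ 0.6041 -0.1847] frame 0.0623 -0.1168
fin [ 0.537  -0.1973] frame -0.0059 -0.1212
finlow [ 0.5369 -0.2101] frame -0.0076 -0.1339
stopL [ 0.4898 -0.1505] frame -0.0471 -0.069
stopR [ 0.5837 -0.1384] frame 0.0476 -0.0684
bL [ 0.4964 -0.1412] frame -0.0394 -0.0605
bR [ 0.5743 -0.1324] frame 0.039 -0.0613
```

Emit:
arm_command([
  [0.03, 0.12, 0, 0],
  [0.067, 0.25, 0, 0],
  [0.067, 0.34, 0, 0],
  [0.067, 0.3525, -0.03, 0],
  [0.067, 0.3525, -0.12, 0],
  [0.067, 0.3525, -0.22, 0],
  [0.067, 0.3525, -0.27, 0],
  [0.067, 0.3525, -0.27, 0],
])

```text
t: 13.02
tool_pos: [0.6012, -0.1697, 0.129]
eef_rot: [-0.001, 0.664, 0.747, -0.0]
wrist_force: [-0.1, 0.4, 0.5]
width: 0.598
finger_force: 0.0
```

Emit:
arm_command([
  [0, 0, 0, 0],
  [0, 0, 0, 0],
  [0, 0, 0, 0],
  [0, 0, 0, 0],
  [0, 0, 0, 0],
  [0, 0, 0, 0],
], gripper=-1, newtons=40)

```text
t: 13.78
tool_pos: [0.6019, -0.1697, 0.13]
eef_rot: [0.0, 0.664, 0.747, 0.0]
wrist_force: [0.4, -0.5, 2.5]
width: 0.166
finger_force: 40.0
```

Emit:
arm_command([
  [-0.015, -0.002, 0, 0],
  [-0.04, -0.005, 0, 0],
  [-0.07, -0.0085, 0, 0],
  [-0.1, -0.012, 0, 0],
  [-0.13, -0.016, 0, 0],
  [-0.155, -0.019, 0, 0],
  [-0.165, -0.02, 0, 0],
  [-0.1695, -0.0207, 0, 0],
])

```text
t: 14.78
tool_pos: [0.5345, -0.1782, 0.1301]
eef_rot: [0.001, 0.664, 0.747, 0.001]
wrist_force: [10.4, -1.4, -4.4]
width: 0.167
finger_force: 40.0
```

Emit:
arm_command([
  [0, 0, 0, 0],
  [0, 0, 0, 0],
  [0, 0, 0, 0],
  [0, 0, 0, 0],
])

```text
t: 15.28
tool_pos: [0.5346, -0.1781, 0.13]
eef_rot: [0.001, 0.664, 0.747, 0.001]
wrist_force: [9.9, -2.4, -4.0]
width: 0.168
finger_force: 40.0
```

Run:
```python
from h import *
s=status.state();print(s['t'],s['tool_pos'],s['width'],s['wrist_force'],s['finger_force'])
a=np.radians(6.95);t=np.array([np.cos(a),np.sin(a)]);n=np.array([-t[1],t[0]]);c=np.array([.5282,-.0763]);d=s['tool_pos'][:2]-c;print(d@t,d@n)
W=lambda x,y,z:[*(c+x*t+y*n),z]
A=[]
for nm,f in(('top','t6'),('scene','s6')):
    im,i=snap(nm,f);u=[proj(i,W(-.0065,-.117,.087)),proj(i,W(-.0065,-.128,.091))];print(nm,u)
    x,y=(u[0]+u[1]).astype(int)//2;k=im[max(0,y-30):y+30,x-33:x+33,::-1];A.append(cv2.resize(k,(396,360),interpolation=cv2.INTER_CUBIC))
cv2.imwrite('pics/c6.png',np.hstack(A))
```

```text
15.275 [ 0.53463811 -0.17813031  0.13002353] 0.1679904624590645 [ 9.86341116 -2.44453845 -3.98045038] 40.0022166967392
-0.00593098566866386 -0.1018611019466003
top [array([365.24383214, 214.50003203]), array([369.39107391, 213.77684917])]
scene [array([245.8373245 , 262.55067574]), array([243.73522921, 264.78525334])]
```

View pics/c6.png

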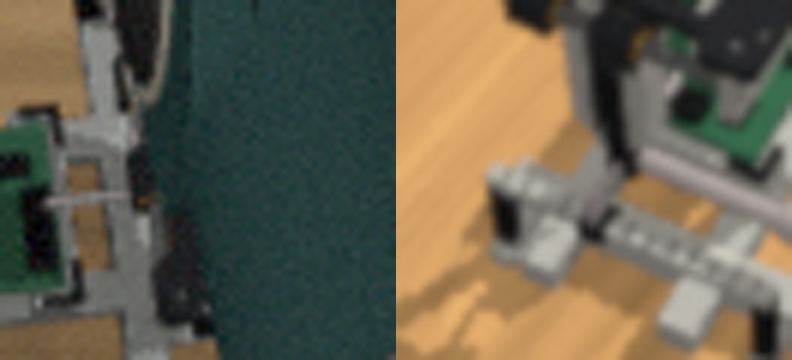

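The two crops show the needle over the board and the index arm in line with the fin to within a few mm. I refine the fin's x from pixel profiles in w5.

Run:
```python
from h import *
i=load('w5');im=cv2.imread('pics/w5.png');print(im[82:103,236:254].mean(2).astype(int))
print(im[70:84,310:322].mean(2).astype(int))
a=np.radians(6.95);t=np.array([np.cos(a),np.sin(a)]);n=np.array([-t[1],t[0]]);c=np.array([.5282,-.0763])
W=lambda x,y,z:[*(c+x*t+y*n),z]
for X in(-.0085,-.0065,-.0045):
  for z in(.091,.068):print(X,z,[proj(i,W(X,y,z),True).round(1) for y in(-.120,-.128,-.134)])
for X in(.060,.062,.064):print(X,[proj(i,W(X,y,.087),True).round(1) for y in(-.110,-.117)])
```

```text
[[ 89  89  90  90  90  91  92  92  91  90  91  93  92  92  95  96  99  99]
 [102 102 101 103 111 119 120 120 114 103 101 101  94  93 105 109 112 110]
 [108  99  88  91 129 148 151 150 134 100  78  73  63  62  72  90 113 113]
 [103  81  49  64 132 158 160 158 139 100  57  41  38  38  43  75 112 113]
 [105  81  41  59 134 158 160 158 140 107  63  38  35  35  35  54 111 114]
 [111  86  43  62 137 160 162 159 140 109  63  38  34  34  35  66 123 128]
 [140 108  48  61 139 161 164 162 141 108  61  37  34  35  46  98 151 156]
 [156 122  52  60 136 160 165 162 140 108  60  36  33  34  54 115 165 169]
 [166 123  52  53 123 157 164 163 141 106  59  36  34  34  57 120 167 172]
 [167 121  50  52 123 157 164 164 147 107  59  36  33  35  58 121 169 173]
 [160 110  45  50 124 158 165 164 151 109  60  35  33  35  52 109 169 174]
 [162 114  50  52 126 158 164 164 149 108  69  39  32  34  48 107 166 171]
 [167 119  54  53 125 158 163 163 148 107  69  37  32  33  51 109 168 173]
 [169 117  52  50 123 156 162 161 147 106  69  38  32  35  51 112 169 174]
 [167 111  47  42 105 154 161 160 146 105  69  38 
[... 1152 characters left out ...]
 101  99  97 100 122 134 136 136 135]]
-0.0085 0.091 [array([239.9,  82.8]), array([240. ,  91.2]), array([240. ,  97.5])]
-0.0085 0.068 [array([242. ,  85.3]), array([242.1,  93.1]), array([242.1,  98.9])]
-0.0065 0.091 [array([242.1,  82.8]), array([242.1,  91.1]), array([242.2,  97.4])]
-0.0065 0.068 [array([244. ,  85.2]), array([244.1,  93. ]), array([244.1,  98.9])]
-0.0045 0.091 [array([244.2,  82.7]), array([244.3,  91.1]), array([244.3,  97.4])]
-0.0045 0.068 [array([246. ,  85.2]), array([246.1,  93. ]), array([246.1,  98.8])]
0.06 [array([313.1,  73.2]), array([313.1,  80.4])]
0.062 [array([315.2,  73.3]), array([315.2,  80.4])]
0.064 [array([317.3,  73.4]), array([317.3,  80.5])]
```

The fin's centre comes out at frame x = -6.6 mm and the pointer is now at about -5.9 mm, so a 0.6 mm trim is left.

Emit:
arm_command([
  [-0.0015, 0, 0, 0],
  [-0.0015, 0, 0, 0],
  [-0.0015, 0, 0, 0],
  [-0.0015, 0, 0, 0],
  [-0.0015, 0, 0, 0],
  [-0.0015, 0, 0, 0],
])

```text
t: 16.12
tool_pos: [0.5341, -0.1782, 0.1301]
eef_rot: [0.001, 0.664, 0.747, 0.001]
wrist_force: [9.5, -1.9, -3.7]
width: 0.169
finger_force: 40.0
```

Run:
```python
from h import *
s=status.state();a=np.radians(6.95);t=np.array([np.cos(a),np.sin(a)]);d=s['tool_pos'][:2]-[.5282,-.0763];print(s['t'],d@t,s['width'],s['wrist_force'],abs(s['joint_vel']).max())
if abs(d@t+.0065)<.0006: print(close_job())
```

```text
16.125 -0.0065075609537076674 0.16903166990765123 [ 9.52800596 -1.94668454 -3.66246447] 0.0021595455421166347
the job is handed in; nothing more can be done
None
```

I set the green board down in the nest, centred to within about 1 mm, and let go. I then pulled the pointer about 68 mm to the mark, within about 0.1 mm by arm position, and handed the job in at 16.1 s while still holding it there; no verdict came back.

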